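# Lock the block in the drilling jig

## Robot

A 6-joint arm with a two-finger parallel gripper is mounted at the origin on a cart in front of the work surface, level with it; the furniture and walls round the work are solid. World frame = base frame: x ahead of the robot, y to its left, z up, the work surface at z = 0. Lengths are in m, angles in rad, forces in N, time in s.
With the tool pointing down it reaches from about 0.425 to 0.95 m from the base axis. Payload 3.5 kg.
Tool frame: the origin (TCP) lies where the fingers leave the gripper's body, on its centre line; the fingertips stand 73 mm ahead of it and the grasp point (between the pads) lies 54 mm ahead of it (env.nose_length is the distance from the TCP to the fingertips, in m); z points along the fingers, y is the direction in which the jaws open and shut (so a half turn about z gives the same grasp; the last joint's range is limited). The gripper opens to 85 mm and grips with 20 to 120 N. Pads are 22 mm wide; open, the fingers measure 114 mm over their backs; the gripper's body (76 mm by 85 mm) begins 54 mm behind the grasp point. The pads swing forward as they close: fully open they stand 13 mm farther back than shut.
Start: joints at [1.016, 0.286, 1.577, -0, 1.279, -0.15], TCP at [0.266, 0.62, 0.304] pointing down, gripper open.
Joint ranges: [-2.77, 2.77], [-0.9, 2.22], [0.21, 2.48], [-1.53, 4.67], [0.24, 2.81], [-2.84, 2.84]. Speed limits (rad/s): [2.79, 2.79, 3.14, 3.14, 3.14, 3.14].

## Interface

Orientations are given as a unit quaternion [w, x, y, z].
In Python, from station import env gives the robot as it stands.
- The arm moves only by the tool apply_moves, never from a script. Its argument "plan" is a list of rows, each a list of 6 numbers: the shift along the tool's x, y, z in mm, then the turn, a rotation vector about the tool's x, y, z in degrees. A call has 1 to 12 rows; each row is the pose to reach, as a shift and turn from the pose commanded when the call began, along the tool's axes at that moment; what a row does not reach only later rows make up. A row lasts 1/10 s, in which the tool goes at most 50 mm and 8.59 degrees, less where a joint would pass 70% of its speed; a pose out of reach is approached as far as the arm can. A call with a gripper value outside its range is refused whole. "grip" is the finger opening in mm, from 0 to 85.4, set as the call begins (left out, the last holds). The fingers move at their own pace and stop on an object; "grip_force" is the grip in N (left out, the last holds). Time passes only in rows, so rows that repeat a pose let the fingers close. It gives the time, the measured TCP pose, the force and the opening at its end, in the units of the state.
- env.state(): the state, without advancing time (a new reading comes with each control period).
- env.get_image(name): name is "scene" or "side" or "wrist"; returns the picture (420x560x3 uint8, blue, green, red); there is no depth.
- env.camera_info(name): a dict with "camera_matrix" (3x3 intrinsics, pixels), "R" (3x3) and "t" (3): a world point X has camera coordinates R X + t. Camera axes: x right, y down, z forward; pixel columns grow to the right and rows downward; lengths in m; the calibration is good to about 2 mm. A picture is of the moment at which its call begins: read the wrist's pose just before it. camera_info takes no time and is no camera call; for the wrist camera it gives the pose at the moment of the call.
- env.hand_in(): hands the job in, once; it reports no verdict.
The state is a dict: "time": time; "q": joint angles; "dq": joint speeds; "effort": joint torques, N m; "ee_pos": TCP position; "eef_rot": TCP orientation; "contact_force": force on the tool from outside, world axes, zero at the start; "moment": the same for the moment, N m; "grip_width": finger opening in m.
Only numpy, scipy, OpenCV 4.12 (cv2) and the standard library are available. Lean on these libraries where they do the work, as an engineer would, in place of code of your own. Each camera call takes 0.05 s, during which the arm holds its last target.

## Task

Lock the softwood block into the drilling jig: flick the jig's steel stop lever up clear of the channel, slide the block along the channel until it is fully home against the wooden end stop, then push the lever down behind it until it lies flat across both rails again. Let go of everything, and leave the loose bolt, nut and reel beside the jig where they are.

Things in the scene. Friction and masses are not known exactly. Their poses are not given: they have to be found in the camera images.
- jig: Drilling jig (grey board, dark wooden rails) fixed to the bench. Origin: centre of its underside, on the bench, on the channel's middle line; z up, y along the channel away from the end stop, x across it to the hinge side. Plate 94 mm (x), y -130 to 150 mm; top (channel floor) at z = 9 mm. Two wooden rails along y: inner faces x = +-29 mm, outer +-43 mm, tops z = 25 mm, y -105 to 145 mm.
- end_stop (a point): Point on the wooden end stop's face, at the middle of the channel floor: jig x = 0, y = -105, z = 9 mm. The stop is a bar across the channel, top at jig z = 39 mm.
- lever_hinge (a point): Point on the lever's hinge axis, which runs along jig y: jig x = 66, y = -2, z = 34 mm. Its steel bracket stands outside the +x rail, up to z = 45 mm.
- stop_lever (a joint): Angle (rad) of the stop lever: 0 = down (locked), level across both rails; grows as its free end rises; 1.57 = upright over the hinge; limit 1.75. Stiff hinge (0.25 N m friction), stays where left; 1 to 3 N at the pad move it. Steel bar, jig y -10 to 6 mm, 10 mm thick (z 29 to 39 mm when down); bars the block when down; above 0.6 rad the block passes below.
- lever_pad (a point): Centre of the black ridged rubber pad at the lever's free end, past the -x rail, over bare bench: 36 mm along the bar, 22 mm wide (jig y), 10 mm thick. At joint angle a it is at jig x = 66 - 132 cos a, y = -2, z = 34 + 132 sin a (mm). Pinched across its width from above, it can turn between the fingers.
- block_center (a point): Centre of the loose softwood block, 50 mm (x) by 90 mm (y) by 42 mm high, 0.13 kg; x and y along its sides. It starts on the channel floor (centre at jig z = 30 mm), on the open (+y) side of the lever, long side along the channel. Fully home against the end stop its centre is at jig y = -60 mm.
- bolt: Loose bystander: grey bolt standing on its head, 26 mm across, 70 mm high, on the bench on the jig's -x side near the end stop. Origin: centre of its underside.
- nut: Loose bystander: rusty hexagon nut lying flat, 34 mm across, 14 mm high, on the bench on the jig's -x side near its open end. Origin: centre of its underside.
- line_reel: Loose bystander: white reel standing on end, 46 mm across, 33 mm high, on the bench on the jig's +x side. Origin: centre of its underside.
There are look-alikes about, which are no part of the job. Leave any black or turquoise look-alike of the part that bears block_center alone.

How it is judged:
By the outcome, as a careful person would: the job done as asked, in the order asked, and still so for the second after the job is handed in, with the robot touching nothing.
It also fails if it takes over 67 s, if anything falls off the work surface, if the arm or the gripper's body presses on something with over 40 N, if the wrist force passes 120 N, or if a joint passes its speed limit or range.

## Working session

There is one attempt and no reset: what is moved stays moved. The work goes in short steps, Python scripts to look and compute and a tool call to move; the robot and the scene stay as the last step left them, time stands still between calls to the robot, and variables do not carry over. Pictures are saved under pics/ and viewed, and the job is handed in when it is done.

Besides the shell and the picture viewer there is one more tool, called after "Request:" in YAML: its name, and indented under it one key for each argument. apply_moves: Moves the arm, as the interface text tells. Its arguments: {"type":"object","properties":{"plan":{"type":"array"},"grip":{"type":"number"},"grip_force":{"type":"number"}},"required":["plan"]}

```bash
mkdir -p pics; ls; python3 - <<'E'
from station import env
import cv2, json
for n in ("scene","side","wrist"):
    i=env.camera_info(n); im=env.get_image(n); cv2.imwrite(f"pics/a_{n}.png",im)
    print(n,i)
print(env.state())
E
```

```text
pics
scene {'camera_matrix': array([[445.04206359,   0.        , 278.64356137],
       [  0.        , 445.04206359, 211.79043823],
       [  0.        ,   0.        ,   1.        ]]), 'R': array([[-0.82601983, -0.56322371,  0.02168618],
       [-0.33610752,  0.4613172 , -0.82110789],
       [ 0.45246322, -0.68554029, -0.57036088]]), 't': array([0.56636874, 0.08726352, 0.99513923])}
side {'camera_matrix': array([[490.54658507,   0.        , 281.08578254],
       [  0.        , 490.54658507, 202.80677537],
       [  0.        ,   0.        ,   1.        ]]), 'R': array([[ 0.90111614, -0.43339132, -0.01271471],
       [-0.27774803, -0.55448469, -0.78447611],
       [ 0.33293502,  0.71043557, -0.62002869]]), 't': array([-0.34690556,  0.32492541,  0.62846419])}
wrist {'camera_matrix': array([[295.22228496,   0.        , 280.07182118],
       [  0.        , 295.22228496, 215.66987166],
       [  0.        ,   0.        ,   1.        ]]), 'R': array([[ 0.39448921,  0.91889744, -0.00240023],
       [ 0.87431657, -0.37454401,  0.30868645],
       [ 0.2827522 , -0.12387204, -0.95116082]]), 't': array([-0.67318693, -0.03962018,  0.38136736])}
{'time': 0.15, 'q': array([ 1.01602065e+00,  2.87037279e-01,  1.57783112e+00,  6.17803234e-06,
        1.27859909e+00, -1.50012099e-01]), 'dq': array([ 3.66838147e-04, -4.76143352e-03, -4.08546304e-03,  5.42357701e-04,
       -2.10598798e-03, -3.19984471e-05]), 'effort': array([ 1.39059070e-03, -4.06604075e+01, -2.93143344e+01, -8.40485791e-05,
        3.91543013e-03, -1.00385978e-05]), 'ee_pos': array([0.26559721, 0.62014616, 0.30281992]), 'eef_rot': array([-3.26320158e-04,  2.01003862e-01,  9.79590000e-01, -8.78789373e-04]), 'contact_force': array([ 0.05370355, -0.03658726, -0.27564606]), 'moment': array([ 0.03674443, -0.00240354, -0.00576869]), 'grip_width': 0.08532173568040345}
```

View pics/a_scene.png

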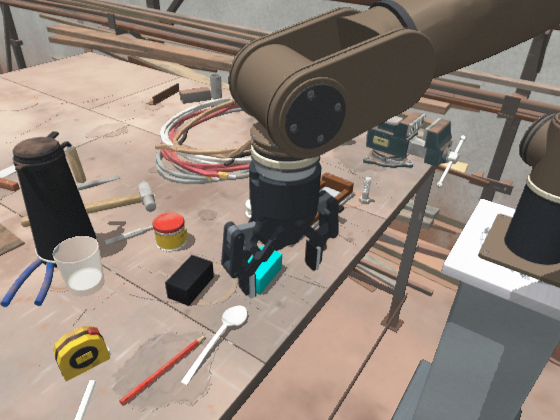

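View pics/a_side.png

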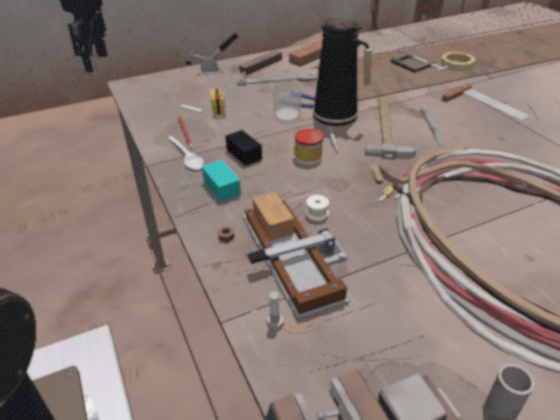

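View pics/a_wrist.png

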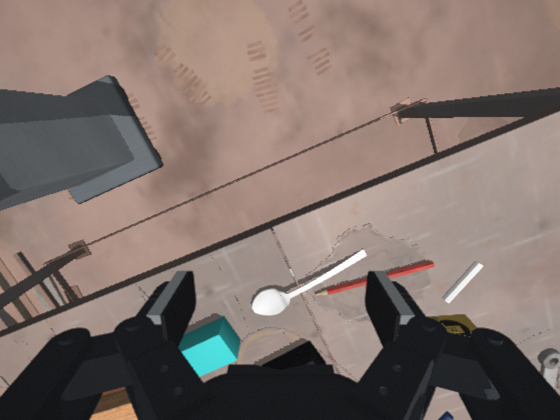

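The side view shows the jig at about (297,260) and the lever pad at (258,256). The softwood block is at (273,216), the turquoise look-alike at (221,180) and the black one at (243,148). The reel is at (317,207), the nut at (227,233) and the bolt at (275,310). By the description I choose the wood-coloured block at (273,216), which is the one in the channel, and check it in a close crop.

```bash
python3 - <<'E'
import cv2
im=cv2.imread("pics/a_side.png")
c=im[180:335,205:365]; cv2.imwrite("pics/b.png",cv2.resize(c,None,fx=3.75,fy=3.75,interpolation=cv2.INTER_CUBIC))
E
```

```text
(no output)
```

View pics/b.png

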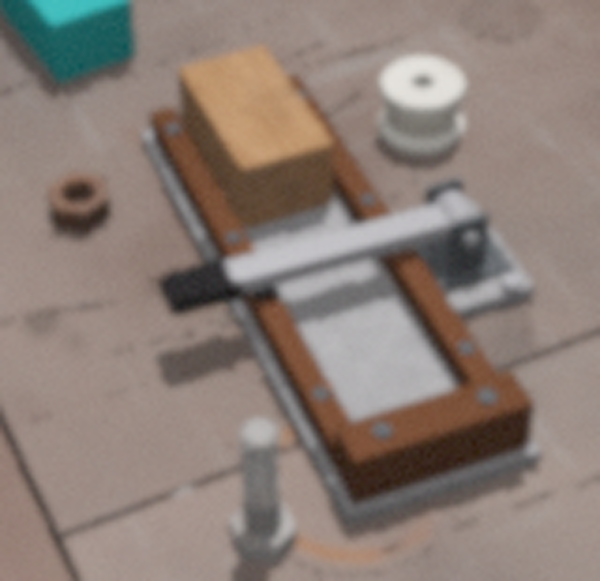

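```bash
cat > h.py <<'E'
import numpy as np
def ray(info,uv):
    K,R,t=info["camera_matrix"],np.array(info["R"]),np.array(info["t"])
    d=R.T@np.linalg.solve(K,[uv[0],uv[1],1.]); return -R.T@t,d/np.linalg.norm(d)
def onz(info,uv,z):
    o,d=ray(info,uv); return o+d*(z-o[2])/d[2]
def tri(*rs):
    A=sum(np.eye(3)-np.outer(d,d) for o,d in rs); b=sum((np.eye(3)-np.outer(d,d))@o for o,d in rs)
    return np.linalg.solve(A,b)
def proj(info,X):
    p=info["camera_matrix"]@(np.array(info["R"])@X+info["t"]); return p[:2]/p[2]
E
python3 - <<'E'
from station import env; from h import *
i=env.camera_info("side")
for n,u,v,z in [("plate -x,-y",348,515,.009),("plate +x,-y",537,455,.009),("plate -x,+y",148,130,.009),("pad",200,285,.034),("blk far L",182,72,.051),("blk far R",262,47,.051),("blk near R",332,143,.051),("blk near L",238,167,.051),("bolt",262,535,0.005),("nut",80,205,.007),("reel",422,75,.033),("hinge",470,225,.034)]:
    print(n,onz(i,(u/3.75+205,v/3.75+180),z).round(3))
E
```

```text
plate -x,-y [0.428 0.028 0.009]
plate +x,-y [0.518 0.02  0.009]
plate -x,+y [0.45  0.305 0.009]
pad [0.418 0.16  0.034]
blk far L [0.467 0.293 0.051]
blk far R [0.513 0.294 0.051]
blk near R [0.511 0.207 0.051]
blk near L [0.461 0.211 0.051]
bolt [0.392 0.038 0.005]
nut [0.396 0.267 0.007]
reel [0.589 0.254 0.033]
hinge [0.552 0.14  0.034]
```

```bash
cat >> h.py <<'E'
from scipy.spatial.transform import Rotation as Ro
X0=np.array([0.485,0.154,0.]); TH=np.deg2rad(-4.5)
def setjig(x,y,deg):
    global X0,TH; X0=np.array([x,y,0.]); TH=np.deg2rad(deg)
def j2w(p):
    return X0+Ro.from_euler('z',TH).apply(np.array(p,float)/1000)
def w2j(P): return Ro.from_euler('z',-TH).apply(np.array(P)-X0)*1000
def down(extra=0.): # tool down, y along jig y, x along -jig x
    c,s=np.cos(TH+np.deg2rad(extra)),np.sin(TH+np.deg2rad(extra))
    return Ro.from_matrix(np.array([[-c,-s,0],[-s,c,0],[0,0,-1]]).T)
def rel(st,P,Rt):
    q=st["eef_rot"]; R=Ro.from_quat([q[1],q[2],q[3],q[0]])
    return (R.inv().apply(np.array(P)-st["ee_pos"])*1000).round(1),(R.inv()*Rt).as_rotvec(degrees=True).round(2)
E
python3 - <<'E'
from station import env; from h import *
i=env.camera_info("side"); s=env.state()
print(onz(i,(337,118),0))
print(j2w([-10,20,300]),rel(s,j2w([-10,20,300]),down()))
E
```

```text
[0.83087642 0.58060437 0.        ]
[0.47660001 0.17472294 0.3       ] (array([-369.4, -326.3,    3.3]), array([ -0.1 ,  -0.03, -18.69]))
```

Request:
apply_moves:
  plan:
    - [-37,-33,0,0,0,-2]
    - [-74,-65,0,0,0,-4]
    - [-111,-98,0,0,0,-6]
    - [-148,-130,0,0,0,-8]
    - [-185,-163,0,0,0,-10]
    - [-222,-196,0,0,0,-12]
    - [-259,-228,0,0,0,-14]
    - [-296,-261,0,0,0,-16]
    - [-333,-294,0,0,0,-18]
    - [-369,-326,3,0,0,-18.7]
    - [-369,-326,3,0,0,-18.7]
    - [-369,-326,3,0,0,-18.7]

```text
time: 1.35
ee_pos: [0.4768, 0.1745, 0.3005]
eef_rot: [-0.001, 0.041, 0.999, 0.0]
contact_force: [-0.1, -0.6, -0.2]
grip_width: 0.0859
```

```bash
python3 - <<'E'
from station import env; import cv2, pickle
s=env.state(); print(s["time"],s["ee_pos"],s["eef_rot"],s["contact_force"])
i=env.camera_info("wrist"); im=env.get_image("wrist"); cv2.imwrite("pics/c_w.png",im); pickle.dump(i,open("c_w.pkl","wb"))
i=env.camera_info("scene"); im=env.get_image("scene"); cv2.imwrite("pics/c_s.png",im)
E
```

```text
1.35 [0.47675576 0.17449108 0.30052998] [-5.17910439e-04  4.07344859e-02  9.99169862e-01  1.39045083e-04] [-0.07524589 -0.57096481 -0.20505242]
```

View pics/c_w.png

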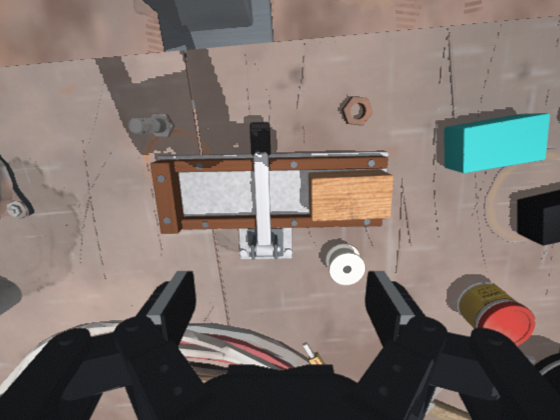

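View pics/c_s.png

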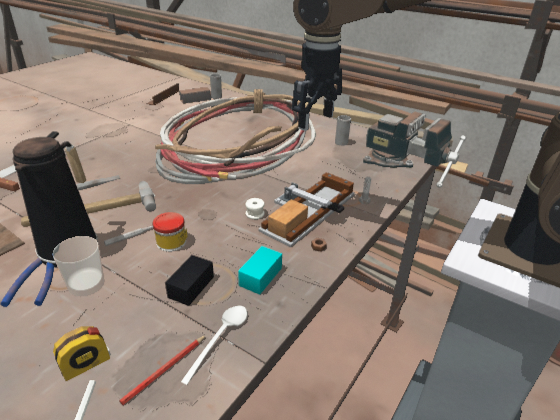

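The wrist view shows the pad at (260,137), the block's top at (350,195) in the channel, the bolt at (150,125), the nut at (356,110) and the reel at (346,268). Next I crop each picture to pick precise points for two-view measurement.

```bash
python3 - <<'E'
import cv2
a=cv2.imread("pics/c_w.png")[110:270,140:400]; cv2.imwrite("pics/d1.png",cv2.resize(a,None,fx=3,fy=3,interpolation=cv2.INTER_CUBIC))
a=cv2.imread("pics/c_s.png")[160:260,240:370]; cv2.imwrite("pics/d2.png",cv2.resize(a,None,fx=6,fy=6,interpolation=cv2.INTER_CUBIC))
E
```

```text
(no output)
```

View pics/d1.png

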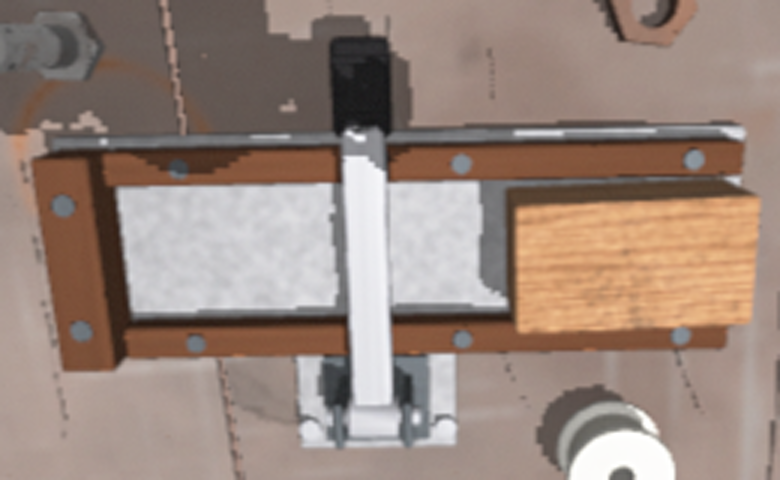

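View pics/d2.png

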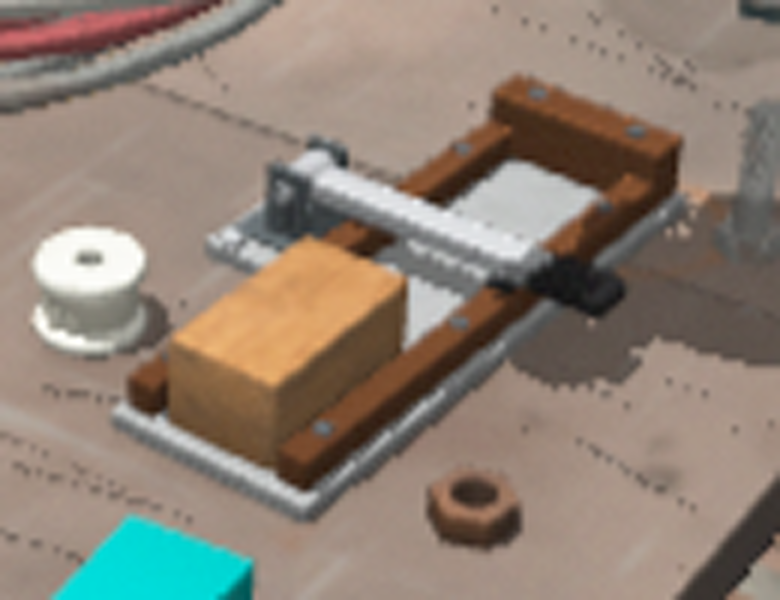

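```bash
python3 - <<'E'
from station import env; from h import *; import pickle
W=pickle.load(open("c_w.pkl","rb")); S=env.camera_info("scene"); D=env.camera_info("side")
w=lambda u,v: ray(W,(u/3+140,v/3+110)); s=lambda u,v: ray(S,(u/6+240,v/6+160)); d=lambda u,v: ray(D,(u/3.75+205,v/3.75+180))
P={"m1":(w(180,168),s(602,208),d(322,393)),"m2":(w(461,163),s(458,322),d(232,238)),"m3":(w(694,159),s(322,427),d(172,129)),
"p1":(w(196,343),s(460,149),d(465,347)),"p2":(w(462,340),d(368,199)),"e-":(w(62,206),s(636,131),d(382,430)),"e+":(w(81,331),s(538,94),d(486,396)),
"b-x+y":(w(758,197),s(275,385),d(182,72)),"b+x+y":(w(752,322),s(172,345),d(262,47)),"b+x-y":(w(520,332),s(312,237),d(332,143)),"b-x-y":(w(516,205),s(405,280),d(238,167))}
Q={}
for k,r in P.items():
    X=Q[k]=tri(*r); print(k,X.round(4),[round(float(np.linalg.norm(np.cross(X-o,dd)))*1000,1) for o,dd in r], w2j(X).round(1))
v=Q["m3"]-Q["m1"]; print(np.degrees(np.arctan2(v[1],v[0]))-90)
v=Q["e+"]-Q["e-"]; print(np.degrees(np.arctan2(v[1],v[0])))
for n,uv,z in (("padL",(331,85),.039),("padR",(388,85),.039),("padend",(360,48),.039),("nut",(652,14),.007),("reeltop",(622,474),.033)): print(n,w2j(onz(W,(uv[0]/3+140,uv[1]/3+110),z)).round(1))
E
```

```text
m1 [0.4417 0.0824 0.0246] [1.1, 0.2, 1.3] [-37.6 -74.7  24.6]
m2 [0.448  0.1918 0.0252] [0.6, 0.3, 0.6] [-39.9  34.8  25.2]
m3 [0.454  0.2816 0.0258] [0.9, 0.3, 0.9] [-40.9 124.8  25.8]
p1 [0.5132 0.0777 0.0253] [0.5, 0.2, 0.4] [ 34.1 -73.9  25.3]
p2 [0.5211 0.1877 0.0245] [0.4, 0.4] [33.3 36.4 24.5]
e- [0.4496 0.04   0.0394] [0.3, 0.6, 0.9] [ -26.4 -116.4   39.4]
e+ [0.4993 0.0371 0.0392] [0.1, 0.7, 0.7] [  23.4 -115.4   39.2]
b-x+y [0.4663 0.2971 0.049 ] [2.0, 0.9, 2.1] [-29.9 141.2  49. ]
b+x+y [0.5133 0.2972 0.0485] [1.4, 1.9, 1.3] [ 17.  145.   48.5]
b+x-y [0.5095 0.2078 0.0505] [1.8, 2.1, 1.7] [20.2 55.6 50.5]
b-x-y [0.4615 0.211  0.0504] [0.8, 0.6, 0.3] [-27.9  55.   50.4]
-3.528100666418041
-3.330412512146946
padL [-70.6 -13.   39. ]
padR [-70.6   7.8  39. ]
padend [-83.5  -2.1  39. ]
nut [-95.1 109.8   7. ]
reeltop [ 90.7 104.8  33. ]
```

```bash
sed -i 's/^X0=.*/X0=np.array([0.482,0.155,0.]); TH=np.deg2rad(-3.5)/' h.py; python3 - <<'E'
from station import env; from h import *; import pickle
W=pickle.load(open("c_w.pkl","rb"));s=env.state()
for n,uv,z in (("padL",(331,85),.039),("padR",(388,85),.039),("padend",(360,48),.039)): print(n,w2j(onz(W,(uv[0]/3+140,uv[1]/3+110),z)).round(1))
for p in [(0.4663,.2971,.05),(.5133,.2972,.05),(.5095,.2078,.05),(.4615,.211,.05)]: print(w2j(p).round(1))
for z in (150,90): print(j2w([-67,-2,z]),rel(s,j2w([-67,-2,z]),down()))
E
```

```text
padL [-67.8 -12.5  39. ]
padR [-67.4   8.2  39. ]
padend [-80.4  -1.5  39. ]
[-24.3 140.9  50. ]
[ 22.6 143.8  50. ]
[24.2 54.4 50. ]
[-23.9  54.6  50. ]
[0.41500287 0.15709398 0.15      ] (array([ 59.4, -23.8, 150.7]), array([ 0.01, -0.04, -0.96]))
[0.41500287 0.15709398 0.09      ] (array([ 59.3, -23.8, 210.7]), array([ 0.01, -0.04, -0.96]))
```

Request:
apply_moves:
  plan:
    - [20,-8,40,0,0,-1]
    - [40,-16,80,0,0,-1]
    - [58.5,-24,120,0,0,-1]
    - [58.5,-24,150,0,0,-1]
    - [58.5,-24,150,0,0,-1]
    - [58.5,-24,150,0,0,-1]
  grip: 60

```text
time: 2.05
ee_pos: [0.4164, 0.1572, 0.1515]
eef_rot: [0.0, 0.029, 1.0, 0.0]
contact_force: [0.6, 0.2, 0.3]
grip_width: 0.06
```

```bash
python3 - <<'E'
from station import env; import cv2
from h import *
s=env.state(); print(s["time"],s["ee_pos"],s["grip_width"],w2j(s["ee_pos"]),rel(s,j2w([-66,-2,90]),down()))
im=env.get_image("wrist"); cv2.imwrite("pics/e_w.png",im)
im=env.get_image("side"); cv2.imwrite("pics/e_s.png",cv2.resize(im[150:350,180:400],None,fx=3,fy=3))
E
```

```text
2.05 [0.41643391 0.15722097 0.1515041 ] 0.05995183397508847 [-65.57937913  -1.78589077 151.50410419] (array([ 0.4, -0.2, 61.5]), array([0.01, 0.01, 0.13]))
```

View pics/e_w.png

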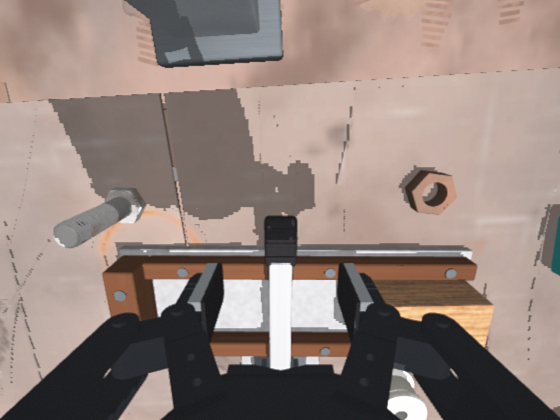

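View pics/e_s.png

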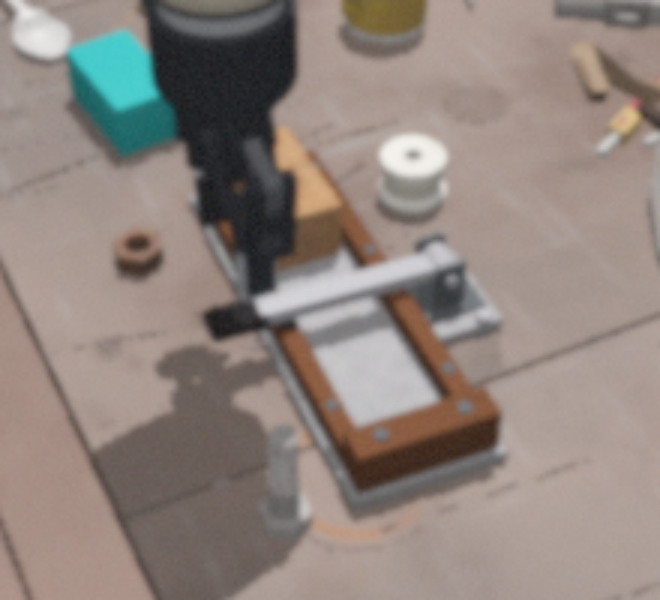

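Request:
apply_moves:
  plan:
    - [0.3,0,25,0,0,0]
    - [0.3,0,45,0,0,0]
    - [0.3,0,61,0,0,0]
    - [0.3,0,61,0,0,0]
    - [0.3,0,61,0,0,0]
  grip: 45

```text
time: 2.65
ee_pos: [0.4175, 0.1565, 0.0915]
eef_rot: [0.001, 0.03, 1.0, 0.0]
contact_force: [0.6, -0.1, -0.1]
grip_width: 0.0453
```

Request:
apply_moves:
  plan:
    - [0,0,0,0,0,0]
    - [0,0,0,0,0,0]
    - [0,0,0,0,0,0]
    - [0,0,0,0,0,0]
    - [0,0,0,0,0,0]
    - [0,0,0,0,0,0]
    - [0,0,0,0,0,0]
    - [0,0,0,0,0,0]
  grip: 10
  grip_force: 35

```text
time: 3.45
ee_pos: [0.4174, 0.157, 0.0913]
eef_rot: [0.002, 0.031, 1.0, 0.001]
contact_force: [0.4, 4.8, 1.6]
grip_width: 0.0213
```

```bash
python3 - <<'E'
from station import env; import cv2
from h import *
s=env.state(); print(s["time"],s["ee_pos"],s["grip_width"],w2j(s["ee_pos"]),s["contact_force"])
im=env.get_image("wrist"); cv2.imwrite("pics/f_w.png",im)
for a in (.1,.2,.3,.4,.5,.6,.7,.8,.9,1.,1.1,1.2,1.3,1.4,1.5,1.55): print(a,(132*(1-np.cos(a))).round(1),(132*np.sin(a)).round(1))
E
```

```text
3.45 [0.41738266 0.1570271  0.09133854] 0.021263400329724513 [-64.62056515  -1.92147467  91.33854107] [0.37884106 4.79237516 1.63786966]
0.1 0.7 13.2
0.2 2.6 26.2
0.3 5.9 39.0
0.4 10.4 51.4
0.5 16.2 63.3
0.6 23.1 74.5
0.7 31.0 85.0
0.8 40.0 94.7
0.9 49.9 103.4
1.0 60.7 111.1
1.1 72.1 117.6
1.2 84.2 123.0
1.3 96.7 127.2
1.4 109.6 130.1
1.5 122.7 131.7
1.55 129.3 132.0
```

View pics/f_w.png

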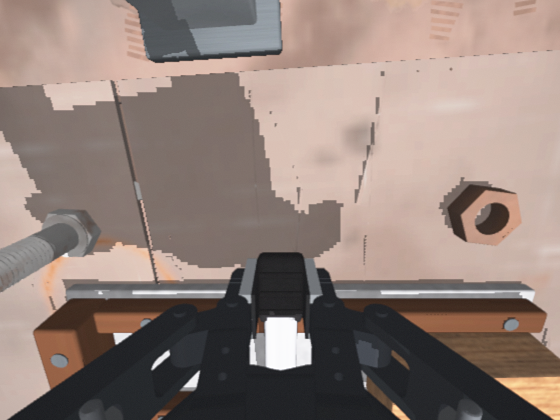

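The pad is pinched at a width of 21 mm. Now I lift it along the arc.

Request:
apply_moves:
  plan:
    - [-0.7,0,-13,0,0,0]
    - [-2.6,0,-26,0,0,0]
    - [-6,0,-39,0,0,0]
    - [-10.4,0,-51.5,0,0,0]
    - [-16,0,-63,0,0,0]
    - [-23,0,-74.5,0,0,0]
    - [-23,0,-74.5,0,0,0]
    - [-23,0,-74.5,0,0,0]

```text
time: 4.3
ee_pos: [0.4399, 0.1556, 0.1655]
eef_rot: [0.002, 0.031, 1.0, 0.001]
contact_force: [2.0, 4.9, -0.8]
grip_width: 0.0207
```

```bash
python3 - <<'E'
from station import env; import cv2
from h import *
s=env.state(); print(s["time"],s["ee_pos"],s["grip_width"],w2j(s["ee_pos"]),s["contact_force"])
im=env.get_image("side"); cv2.imwrite("pics/g_s.png",cv2.resize(im[150:350,180:400],None,fx=3,fy=3))
E
```

```text
4.3 [0.43989065 0.15560094 0.16545463] 0.020735185015483847 [-42.06749255  -1.97089637 165.45463407] [ 1.97001609  4.92276528 -0.76135797]
```

View pics/g_s.png

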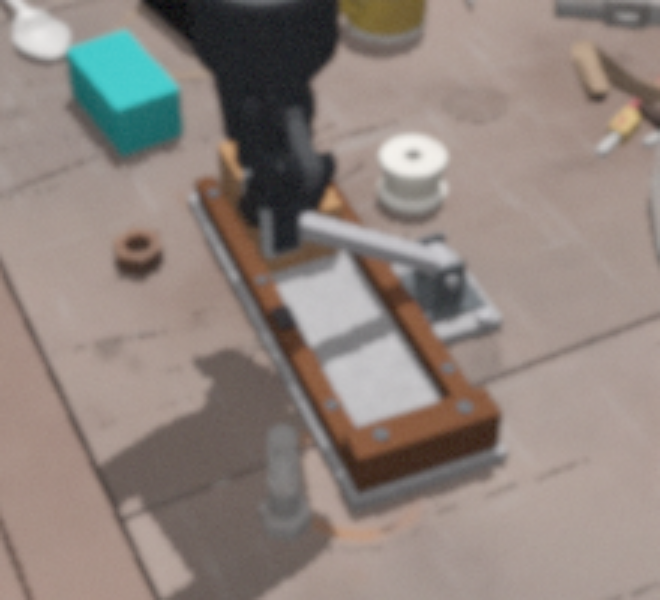

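The lever is rising with the pad at about 0.6 rad. I continue to about 1.55 rad.

Request:
apply_moves:
  plan:
    - [-8,0,-10.5,0,0,0]
    - [-17,0,-20,0,0,0]
    - [-27,0,-29,0,0,0]
    - [-38,0,-36.5,0,0,0]
    - [-49,0,-43,0,0,0]
    - [-61,0,-48.5,0,0,0]
    - [-74,0,-52.7,0,0,0]
    - [-87,0,-55.6,0,0,0]
    - [-100,0,-57.2,0,0,0]
    - [-106,0,-57.5,0,0,0]
    - [-106,0,-57.5,0,0,0]
    - [-106,0,-57.5,0,0,0]

```text
time: 5.55
ee_pos: [0.5435, 0.1491, 0.2211]
eef_rot: [-0.002, 0.031, 1.0, 0.001]
contact_force: [-1.8, 4.5, -2.1]
grip_width: 0.0213
```

```bash
python3 - <<'E'
from station import env; import cv2
from h import *
s=env.state(); print(s["time"],s["ee_pos"],s["grip_width"],w2j(s["ee_pos"]),s["contact_force"])
im=env.get_image("side"); cv2.imwrite("pics/h_s.png",cv2.resize(im[150:350,180:400],None,fx=3,fy=3))
E
```

```text
5.55 [0.54352443 0.14911901 0.22105072] 0.021339305616356653 [ 61.76869653  -2.11404264 221.05071594] [-1.79519649  4.47467659 -2.13385432]
```

View pics/h_s.png

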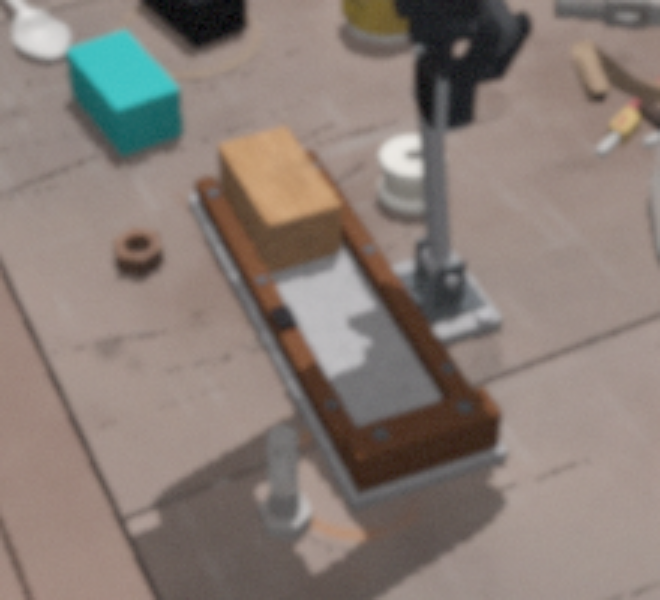

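Request:
apply_moves:
  plan:
    - [0,0,0,0,0,0]
    - [0,0,0,0,0,0]
    - [0,0,0,0,0,0]
    - [0,0,-20,0,0,0]
    - [0,0,-45,0,0,0]
    - [0,0,-75,0,0,0]
    - [0,0,-75,0,0,0]
  grip: 50

```text
time: 6.3
ee_pos: [0.5472, 0.1482, 0.3029]
eef_rot: [0.006, 0.031, 1.0, 0.0]
contact_force: [-0.5, -0.6, 0.1]
grip_width: 0.0502
```

```bash
python3 - <<'E'
from station import env; import cv2
from h import *
s=env.state(); print(s["time"],s["ee_pos"],s["grip_width"],w2j(s["ee_pos"]),s["contact_force"],rel(s,j2w([0,170,200]),down()),rel(s,j2w([0,170,96]),down()))
im=env.get_image("side"); cv2.imwrite("pics/i_s.png",cv2.resize(im[150:350,180:400],None,fx=3,fy=3))
im=env.get_image("scene"); cv2.imwrite("pics/i_c.png",im)
E
```

```text
6.3 [0.5472053  0.14815417 0.30294207] 0.05022613670625852 [ 65.50160538  -2.85236993 302.94207389] [-0.47894006 -0.58664792  0.11459559] (array([ 66.6, 172.7, 102.4]), array([ 0.06,  0.64, -0.  ])) (array([ 67.8, 172.6, 206.4]), array([ 0.06,  0.64, -0.  ]))
```

View pics/i_s.png

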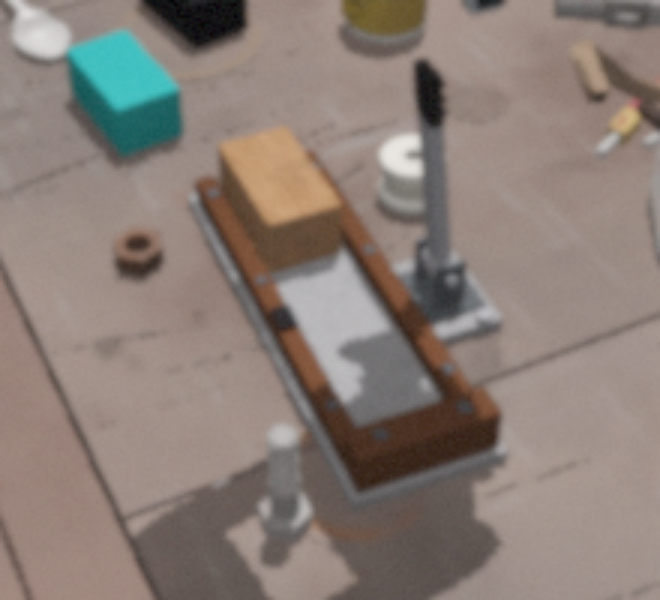

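View pics/i_c.png

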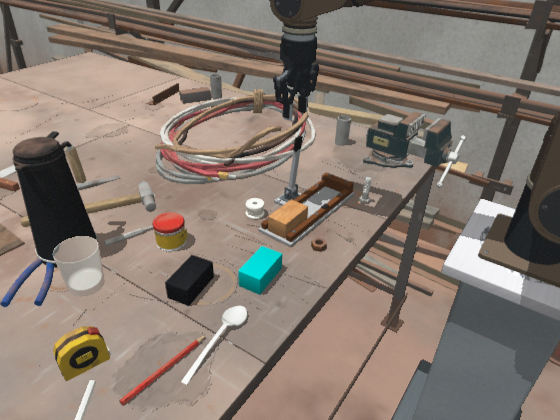

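Request:
apply_moves:
  plan:
    - [15,40,0,0,0,0]
    - [30,80,0,0,0,0]
    - [45,120,0,0,0,0]
    - [60,150,15,0,0,0]
    - [67,173,50,0,0,0]
    - [67,173,90,0,0,0]
    - [67,173,130,0,0,0]
    - [67,173,130,0,0,0]
    - [67,173,130,0,0,0]
  grip: 0

```text
time: 7.3
ee_pos: [0.4879, 0.3246, 0.1657]
eef_rot: [-0.002, 0.031, 1.0, -0.001]
contact_force: [0.1, 0.3, 0.4]
grip_width: -0.0001
```

```bash
python3 - <<'E'
from station import env; import cv2
from h import *
s=env.state(); print(s["time"],s["ee_pos"],s["grip_width"],w2j(s["ee_pos"]),s["contact_force"],rel(s,j2w([0,172,96]),down()))
im=env.get_image("side"); cv2.imwrite("pics/j_s.png",cv2.resize(im[130:330,180:400],None,fx=3,fy=3))
im=env.get_image("wrist"); cv2.imwrite("pics/j_w.png",im)
E
```

```text
7.3 [0.48787373 0.32459795 0.16566902] -0.00010260174568197597 [ -4.49093556 169.64019967 165.66902344] [0.06431813 0.28939181 0.42818829] (array([-4.7,  2.5, 69.7]), array([-0.1 , -0.17,  0.  ]))
```

View pics/j_s.png

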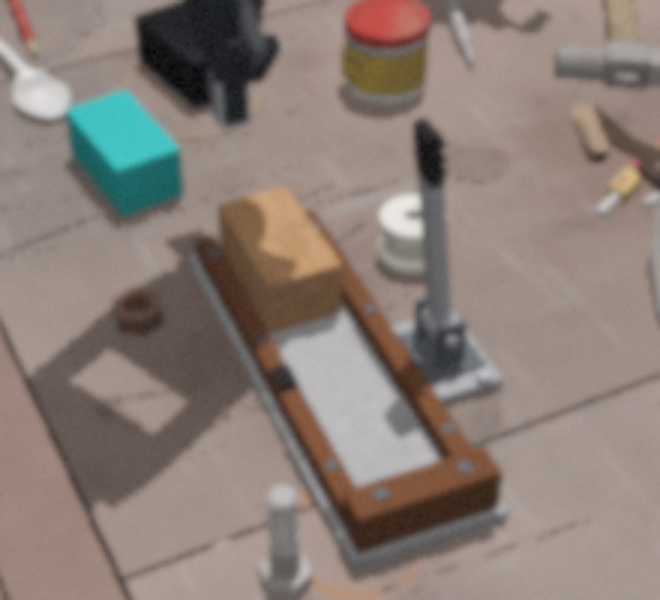

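View pics/j_w.png

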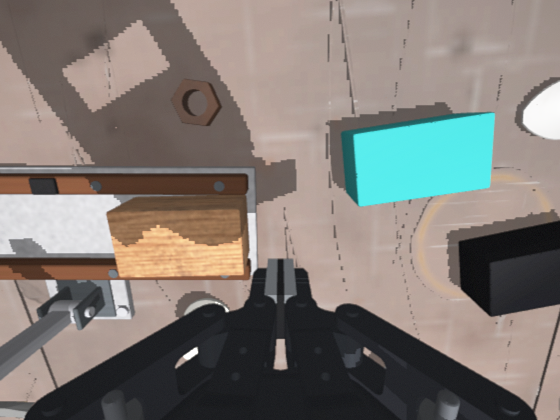

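Request:
apply_moves:
  plan:
    - [-4,4,25,0,0,0]
    - [-4,4,50,0,0,0]
    - [-4,4,70,0,0,0]
    - [-4,4,70,0,0,0]
    - [-4,4,70,0,0,0]

```text
time: 7.9
ee_pos: [0.4941, 0.3292, 0.0991]
eef_rot: [0.001, 0.031, 1.0, 0.001]
contact_force: [-0.4, 0.1, 0.4]
grip_width: 0.0003
```

```bash
python3 - <<'E'
from station import env; import cv2
from h import *
s=env.state(); print(s["time"],s["ee_pos"],w2j(s["ee_pos"]),s["contact_force"],rel(s,j2w([0,50,95]),down()),rel(s,j2w([0,0,95]),down()))
im=env.get_image("wrist"); cv2.imwrite("pics/k_w.png",im)
E
```

```text
7.9 [0.49405328 0.32915524 0.09906082] [  1.39887347 174.56624083  99.06081528] [-0.42726009  0.13829121  0.41418905] (array([   1.4, -124.6,    3.9]), array([ 0.09,  0.17, -0.01])) (array([   1.4, -174.6,    3.8]), array([ 0.09,  0.17, -0.01]))
```

View pics/k_w.png

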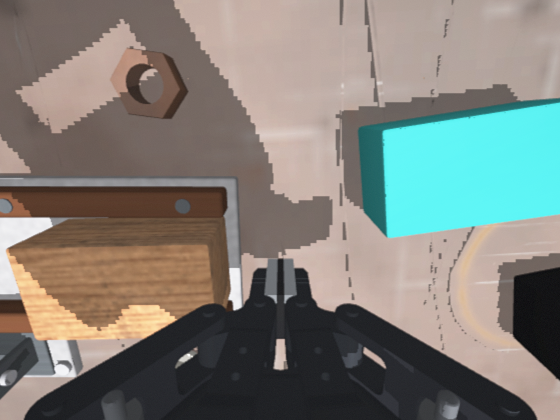

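Request:
apply_moves:
  plan:
    - [1,-8,4,0,0,0]
    - [1,-16,4,0,0,0]
    - [1,-26,4,0,0,0]
    - [1,-36,4,0,0,0]
    - [1,-46,4,0,0,0]
    - [1,-56,4,0,0,0]
    - [1,-66,4,0,0,0]
    - [1,-76,4,0,0,0]
    - [1,-86,4,0,0,0]
    - [1,-96,4,0,0,0]
    - [1,-96,4,0,0,0]

```text
time: 9.05
ee_pos: [0.4853, 0.2314, 0.0923]
eef_rot: [-0.001, 0.031, 1.0, -0.001]
contact_force: [-0.5, -1.2, 0.6]
grip_width: -0.0002
```

```bash
python3 - <<'E'
from station import env; import cv2
from h import *
s=env.state(); print(s["time"],s["ee_pos"],w2j(s["ee_pos"]),s["contact_force"])
im=env.get_image("wrist"); cv2.imwrite("pics/l_w.png",im)
im=env.get_image("side"); cv2.imwrite("pics/l_s.png",cv2.resize(im[130:330,180:400],None,fx=3,fy=3))
E
```

```text
9.05 [0.48531741 0.23144667 0.09231059] [-1.35573135 76.50660332 92.3105923 ] [-0.45300526 -1.21945439  0.55387398]
```

View pics/l_w.png

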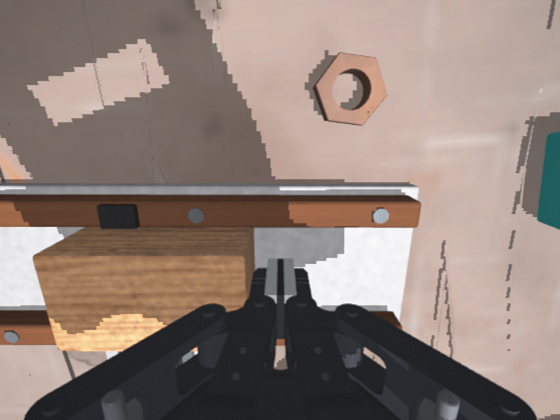

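View pics/l_s.png

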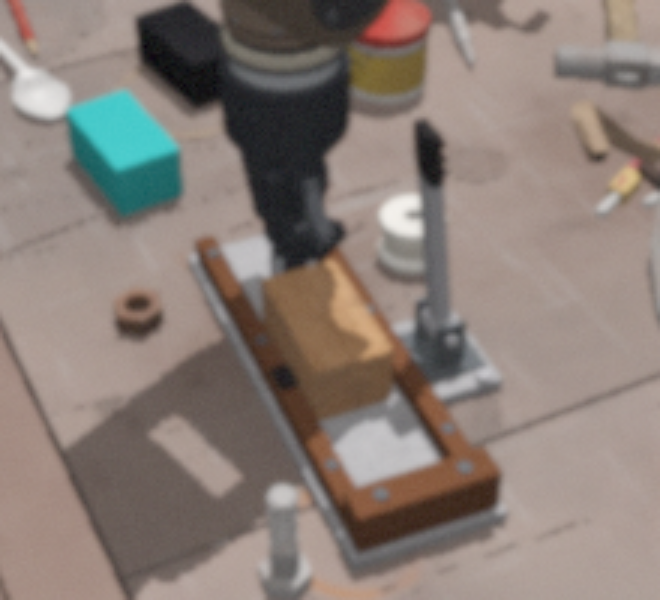

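Request:
apply_moves:
  plan:
    - [2,-10,0,0,0,0]
    - [4,-20,0,0,0,0]
    - [4,-30,0,0,0,0]
    - [4,-40,0,0,0,0]
    - [4,-50,0,0,0,0]
    - [4,-58,0,0,0,0]
    - [4,-64,0,0,0,0]
    - [4,-68,0,0,0,0]
    - [4,-68,0,0,0,0]

```text
time: 10.05
ee_pos: [0.4774, 0.1648, 0.0927]
eef_rot: [-0.001, 0.031, 1.0, -0.0]
contact_force: [0.5, 1.9, -0.3]
grip_width: 0.0003
```

```bash
python3 - <<'E'
from station import env; import cv2
from h import *
s=env.state(); print(s["time"],s["ee_pos"],w2j(s["ee_pos"]),s["contact_force"])
im=env.get_image("wrist"); cv2.imwrite("pics/m_w.png",im)
im=env.get_image("side"); cv2.imwrite("pics/m_s.png",cv2.resize(im[150:350,180:400],None,fx=3,fy=3))
E
```

```text
10.05 [0.47738113 0.164761   0.09269058] [-5.20614758  9.46081668 92.69057987] [ 0.48721047  1.85949483 -0.32896197]
```

View pics/m_w.png

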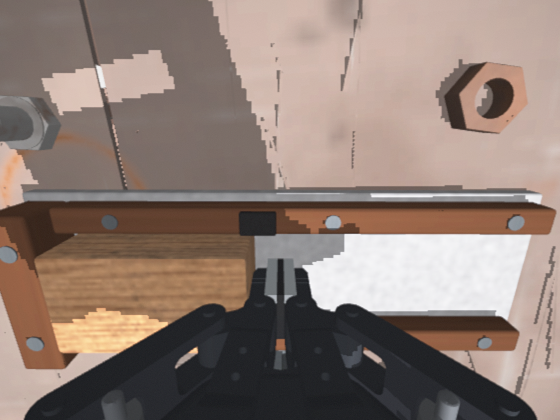

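View pics/m_s.png

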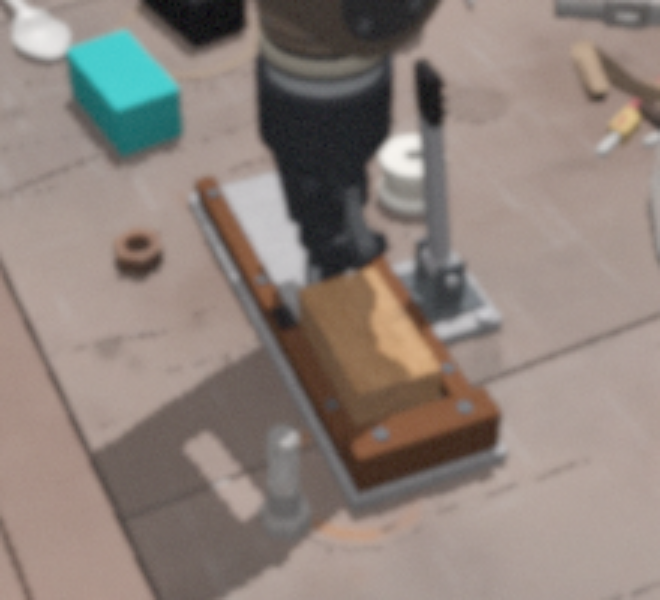

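The block is almost home and the gap to the stop is small. I push on slowly and watch the force.

Request:
apply_moves:
  plan:
    - [0,-2,0,0,0,0]
    - [0,-4,0,0,0,0]
    - [0,-6,0,0,0,0]
    - [0,-6,0,0,0,0]
    - [0,-6,0,0,0,0]

```text
time: 10.65
ee_pos: [0.4774, 0.1593, 0.0929]
eef_rot: [-0.0, 0.03, 1.0, -0.0]
contact_force: [-0.3, -0.1, -0.3]
grip_width: -0.0003
```

Request:
apply_moves:
  plan:
    - [0,-1.5,0,0,0,0]
    - [0,-3,0,0,0,0]
    - [0,-3,0,0,0,0]
    - [0,-3,0,0,0,0]

```text
time: 11.05
ee_pos: [0.4772, 0.1563, 0.0929]
eef_rot: [-0.0, 0.03, 1.0, -0.0]
contact_force: [-0.4, -0.6, -0.4]
grip_width: 0.0001
```

Request:
apply_moves:
  plan:
    - [0,-1,0,0,0,0]
    - [0,-2,0,0,0,0]
    - [0,-2,0,0,0,0]
    - [0,-2,0,0,0,0]

```text
time: 11.45
ee_pos: [0.4772, 0.1545, 0.093]
eef_rot: [0.0, 0.031, 1.0, 0.0]
contact_force: [0.2, 1.2, -0.4]
grip_width: 0.0003
```

```bash
python3 - <<'E'
from station import env; import cv2
from h import *
s=env.state(); print(s["time"],s["ee_pos"],w2j(s["ee_pos"]),s["contact_force"])
im=env.get_image("wrist"); cv2.imwrite("pics/n_w.png",im)
im=env.get_image("side"); cv2.imwrite("pics/n_s.png",cv2.resize(im[210:330,240:380],None,fx=5,fy=5,interpolation=cv2.INTER_CUBIC))
E
```

```text
11.45 [0.47717987 0.15446188 0.09295305] [-4.77828924 -0.83137948 92.95305103] [ 0.18057388  1.239423   -0.35991402]
```

View pics/n_w.png

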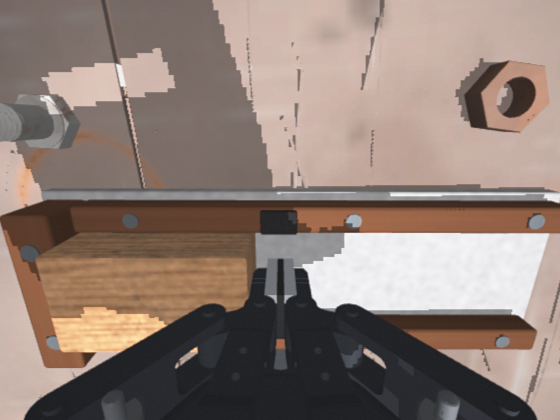

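View pics/n_s.png

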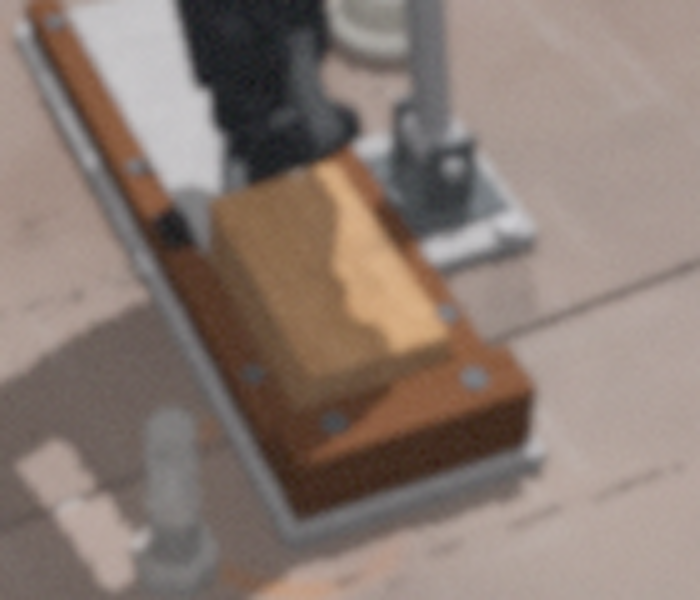

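Close to home with no contact force yet. I continue in small steps.

Request:
apply_moves:
  plan:
    - [0,-1,0,0,0,0]
    - [0,-2,0,0,0,0]
    - [0,-2,0,0,0,0]
    - [0,-2,0,0,0,0]

```text
time: 11.95
ee_pos: [0.4773, 0.154, 0.0934]
eef_rot: [0.001, 0.031, 1.0, 0.002]
contact_force: [0.6, 10.1, 0.6]
grip_width: -0.0
```

Request:
apply_moves:
  plan:
    - [0,-1,0,0,0,0]
    - [0,-2,0,0,0,0]
    - [0,-2,0,0,0,0]
    - [0,-2,0,0,0,0]

```text
time: 12.35
ee_pos: [0.4773, 0.1536, 0.0938]
eef_rot: [0.001, 0.032, 0.999, 0.004]
contact_force: [0.9, 16.5, 1.4]
grip_width: -0.0004
```

Firm contact: 16 N with only 0.4 mm of motion, so the block is home. I back off and rise.

Request:
apply_moves:
  plan:
    - [0,15,0,0,0,0]
    - [0,35,0,0,0,0]
    - [0,60,0,0,0,0]
    - [0,60,-40,0,0,0]
    - [0,60,-85,0,0,0]
    - [0,60,-130,0,0,0]
    - [0,60,-175,0,0,0]
    - [0,60,-215,0,0,0]
    - [0,60,-215,0,0,0]
    - [0,60,-215,0,0,0]
  grip: 0

```text
time: 13.35
ee_pos: [0.4808, 0.2103, 0.3091]
eef_rot: [0.001, 0.03, 1.0, -0.0]
contact_force: [0.3, 1.3, -0.3]
grip_width: 0.0002
```

```bash
python3 - <<'E'
from station import env; import cv2,pickle
from h import *
s=env.state(); print(s["time"],s["ee_pos"],w2j(s["ee_pos"]),s["contact_force"],rel(s,j2w([62,-2,300]),down()))
i=env.camera_info("wrist");im=env.get_image("wrist"); cv2.imwrite("pics/o_w.png",im); pickle.dump(i,open("o_w.pkl","wb"))
im=env.get_image("side"); cv2.imwrite("pics/o_s0.png",im);cv2.imwrite("pics/o_s.png",cv2.resize(im[160:330,200:380],None,fx=3.5,fy=3.5,interpolation=cv2.INTER_CUBIC))
im=env.get_image("scene"); cv2.imwrite("pics/o_c0.png",im);cv2.imwrite("pics/o_c.png",cv2.resize(im[100:270,230:390],None,fx=3.5,fy=3.5,interpolation=cv2.INTER_CUBIC))
E
```

```text
13.35 [0.48076737 0.2103068  0.30907474] [ -4.60673213  55.12839122 309.07473662] [ 0.34466623  1.26192474 -0.31578769] (array([-66.6, -57.1,   9.2]), array([-0.02,  0.13,  0.01]))
```

View pics/o_w.png

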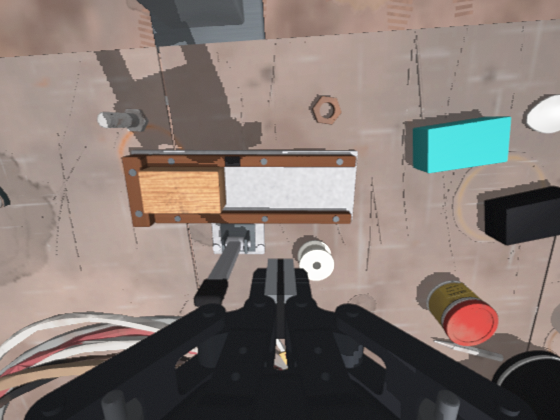

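View pics/o_s.png

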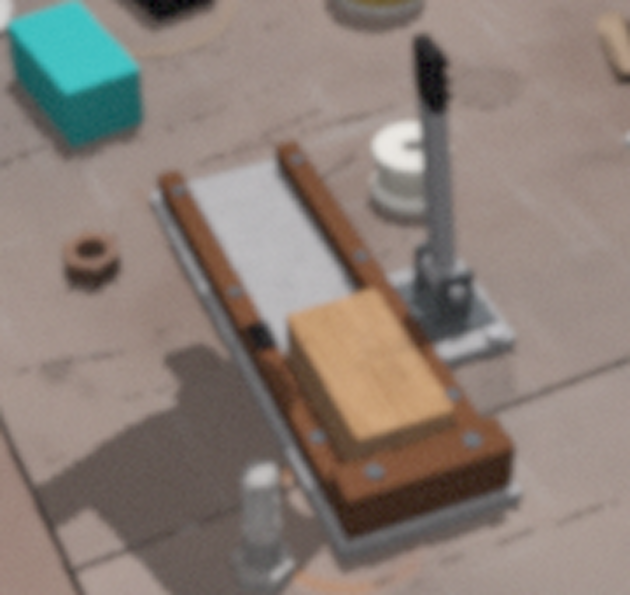

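View pics/o_c.png

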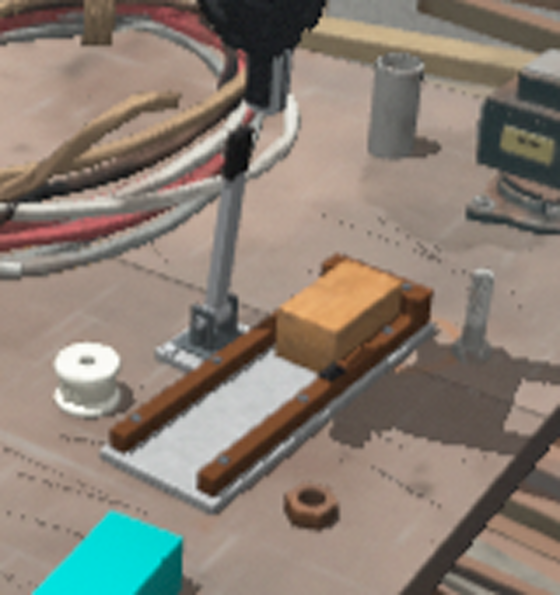

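The block sits against the end stop in all three views and the lever is still up. I check the pad's position by triangulation and the block's rear edge.

```bash
python3 - <<'E'
from station import env; from h import *; import pickle
S=env.camera_info("scene"); D=env.camera_info("side"); W=pickle.load(open("o_w.pkl","rb")); st=env.state()
d=lambda u,v:(u/3.5+200,v/3.5+160); s=lambda u,v:(u/3.5+230,v/3.5+100)
X=tri(ray(D,d(432,74)),ray(S,s(238,152))); print(w2j(X))
for p in [(288,325),(370,292),(358,442),(453,408)]: print(w2j(onz(D,d(*p),.051)).round(1))
for p in [(223,213),(221,171)]: print("w",w2j(onz(W,p,.051)).round(1))
print(rel(st,j2w([62,-2,300]),down()),rel(st,j2w([62,-2,221]),down()))
E
```

```text
[ 53.55290224  -4.40464529 165.47856167]
[-28.8 -24.1  51. ]
[ 18.  -18.3  51. ]
[ -28.3 -106.9   51. ]
[  20.9 -104.9   51. ]
w [ 19.8 -12.2  51. ]
w [-29.3 -11.5  51. ]
(array([-67.7, -56.8,   5.4]), array([-0.09, -0.23,  0.01])) (array([-68. , -56.7,  84.4]), array([-0.09, -0.23,  0.01]))
```

Request:
apply_moves:
  plan:
    - [-32,-28,3,0,0,0]
    - [-64,-57,5,0,0,0]
    - [-64,-57,5,0,0,0]
    - [-64,-57,5,0,0,0]
    - [-64,-57,5,0,0,0]
  grip: 55

```text
time: 14.0
ee_pos: [0.54, 0.15, 0.3016]
eef_rot: [-0.001, 0.03, 1.0, -0.0]
contact_force: [-0.3, 1.1, -0.9]
grip_width: 0.0549
```

```bash
python3 - <<'E'
from station import env; import cv2
from h import *
s=env.state(); print(s["time"],s["grip_width"],w2j(s["ee_pos"]),s["contact_force"],rel(s,j2w([59,-2,220]),down()))
im=env.get_image("wrist"); cv2.imwrite("pics/p_w.png",im)
E
```

```text
14.0 0.0548711102660062 [ 58.22955287  -1.48147045 301.55768092] [-0.34984891  1.11145504 -0.92537004] (array([-1. , -0.5, 81.6]), array([-0.01, -0.16,  0.03]))
```

View pics/p_w.png

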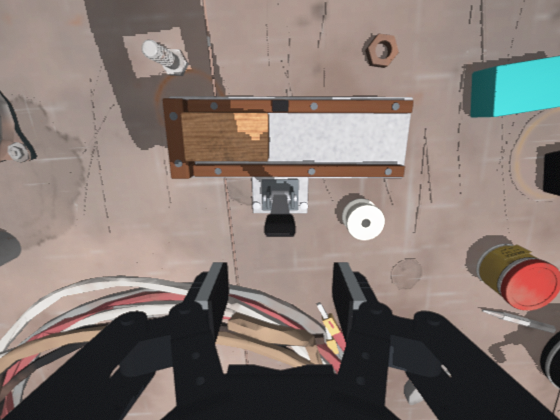

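Request:
apply_moves:
  plan:
    - [0,0,25,0,0,0]
    - [0,0,50,0,0,0]
    - [0,0,70,0,0,0]
    - [0,0,81,0,0,0]
    - [0,0,81,0,0,0]
    - [0,0,81,0,0,0]

```text
time: 14.65
ee_pos: [0.541, 0.15, 0.2227]
eef_rot: [0.0, 0.03, 1.0, 0.0]
contact_force: [0.9, -0.5, 0.2]
grip_width: 0.055
```

Request:
apply_moves:
  plan:
    - [0,0,0,0,0,0]
    - [0,0,0,0,0,0]
    - [0,0,0,0,0,0]
    - [0,0,0,0,0,0]
    - [0,0,0,0,0,0]
    - [0,0,0,0,0,0]
    - [0,0,0,0,0,0]
    - [0,0,0,0,0,0]
  grip: 10
  grip_force: 35

```text
time: 15.45
ee_pos: [0.5415, 0.1495, 0.2233]
eef_rot: [0.001, 0.03, 1.0, 0.0]
contact_force: [-1.1, -0.7, 6.1]
grip_width: 0.0214
```

```bash
python3 - <<'E'
from station import env; import cv2
from h import *
s=env.state(); print(s["time"],s["grip_width"],w2j(s["ee_pos"]),s["contact_force"])
im=env.get_image("wrist"); cv2.imwrite("pics/q_w.png",im)
im=env.get_image("side"); cv2.imwrite("pics/q_s.png",cv2.resize(im[150:350,180:400],None,fx=3,fy=3))
E
```

```text
15.45 0.021366489639937543 [ 59.75134798  -1.88024289 223.33729855] [-1.12721654 -0.69434364  6.07497006]
```

View pics/q_w.png

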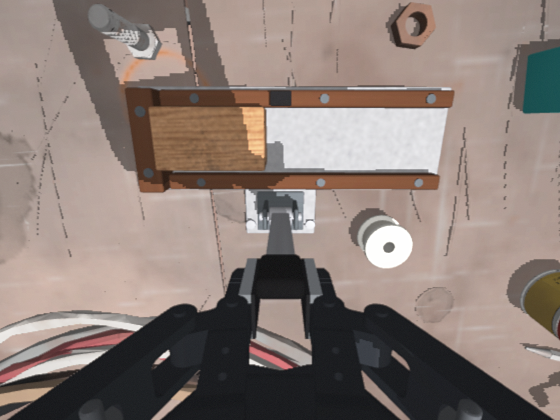

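View pics/q_s.png

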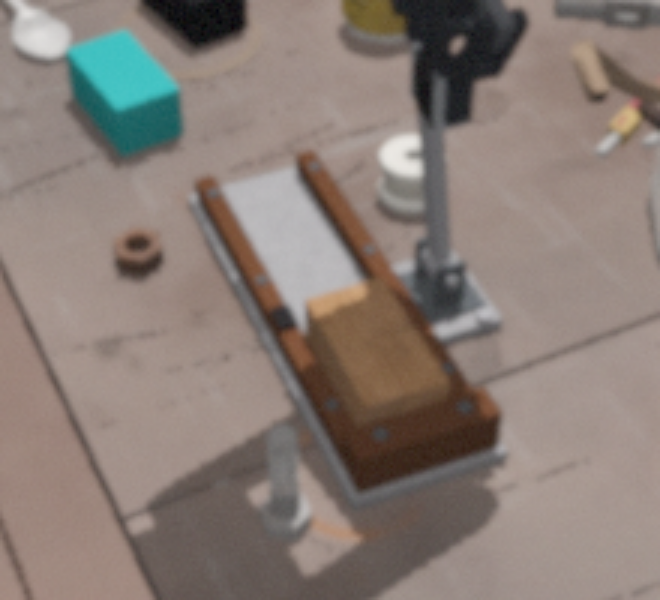

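Request:
apply_moves:
  plan:
    - [13,0,1.6,0,0,0]
    - [26,0,4.5,0,0,0]
    - [39,0,8.7,0,0,0]
    - [51,0,14,0,0,0]
    - [62.5,0,20.7,0,0,0]
    - [73.3,0,28.5,0,0,0]
    - [83.3,0,37.3,0,0,0]
    - [92.3,0,47,0,0,0]
    - [100.4,0,57.6,0,0,0]
    - [100.4,0,57.6,0,0,0]
    - [100.4,0,57.6,0,0,0]

```text
time: 16.65
ee_pos: [0.4402, 0.1558, 0.1642]
eef_rot: [-0.001, 0.031, 1.0, 0.0]
contact_force: [-3.5, 1.3, 1.8]
grip_width: 0.0213
```

```bash
python3 - <<'E'
from station import env; import cv2
from h import *
s=env.state(); print(s["time"],s["grip_width"],w2j(s["ee_pos"]),s["contact_force"])
im=env.get_image("side"); cv2.imwrite("pics/r_s.png",cv2.resize(im[150:350,180:400],None,fx=3,fy=3))
E
```

```text
16.65 0.021345572881697552 [-41.73008825  -1.71239941 164.21261118] [-3.48000895  1.29002261  1.78150923]
```

View pics/r_s.png

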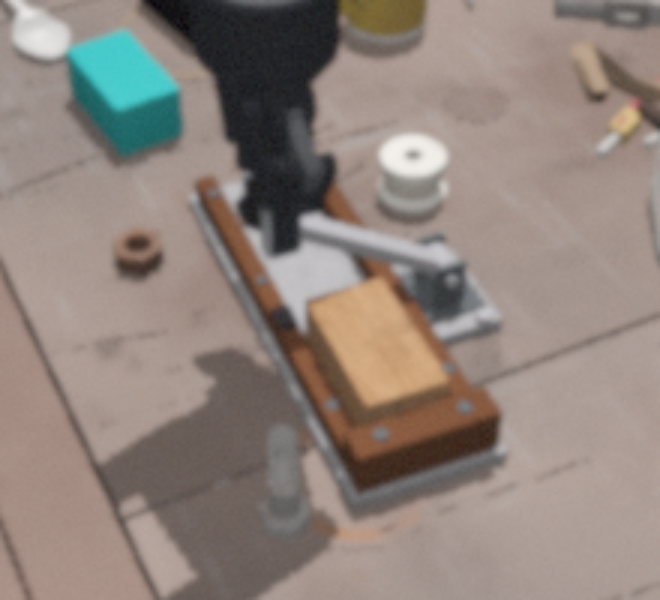

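Request:
apply_moves:
  plan:
    - [7,0,11,0,0,0]
    - [12.7,0,23,0,0,0]
    - [17.2,0,35.5,0,0,0]
    - [20.5,0,48,0,0,0]
    - [22.4,0,61,0,0,0]
    - [23,0,74,0,0,0]
    - [23,0,74,0,0,0]
    - [23,0,74,0,0,0]

```text
time: 17.5
ee_pos: [0.418, 0.1572, 0.0903]
eef_rot: [-0.0, 0.031, 1.0, 0.0]
contact_force: [-0.4, 2.3, 1.4]
grip_width: 0.021
```

```bash
python3 - <<'E'
from station import env; import cv2
from h import *
s=env.state(); print(s["time"],s["grip_width"],w2j(s["ee_pos"]),s["contact_force"])
im=env.get_image("side"); cv2.imwrite("pics/s_s.png",cv2.resize(im[190:330,220:380],None,fx=4,fy=4,interpolation=cv2.INTER_CUBIC))
E
```

```text
17.5 0.020958512164017437 [-64.01458319  -1.68698309  90.26311938] [-0.41583835  2.33088037  1.41848883]
```

View pics/s_s.png

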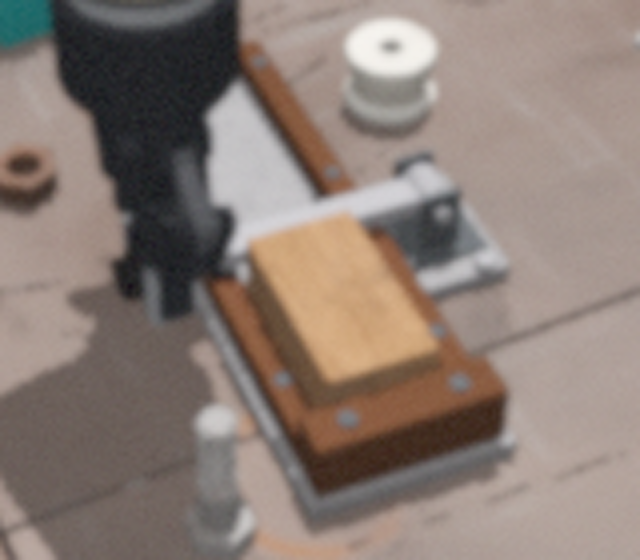

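Request:
apply_moves:
  plan:
    - [0,0,1.5,0,0,0]
    - [0,0,3,0,0,0]
    - [0,0,3,0,0,0]
    - [0,0,3,0,0,0]

```text
time: 17.95
ee_pos: [0.4182, 0.1573, 0.0898]
eef_rot: [-0.001, 0.03, 1.0, -0.0]
contact_force: [-10.7, 0.2, 21.1]
grip_width: 0.0213
```

Request:
apply_moves:
  plan:
    - [0,0,1.5,0,0,0]
    - [0,0,3,0,0,0]
    - [0,0,3,0,0,0]
    - [0,0,3,0,0,0]

```text
time: 18.35
ee_pos: [0.4186, 0.1574, 0.0891]
eef_rot: [-0.002, 0.03, 1.0, -0.001]
contact_force: [-17.7, -2.3, 39.8]
grip_width: 0.0212
```

The lever is hard down on its stop at 40 N with no further travel. I relax the load, then release.

Request:
apply_moves:
  plan:
    - [0,0,-2,0,0,0]
    - [0,0,-4.5,0,0,0]
    - [0,0,-4.5,0,0,0]

```text
time: 18.65
ee_pos: [0.4181, 0.1572, 0.0897]
eef_rot: [0.0, 0.031, 1.0, 0.0]
contact_force: [-4.4, 1.4, 9.0]
grip_width: 0.021
```

Request:
apply_moves:
  plan:
    - [0,0,0,0,0,0]
    - [0,0,0,0,0,0]
    - [0,0,0,0,0,0]
    - [0,0,0,0,0,0]
    - [0,0,-20,0,0,0]
    - [0,0,-50,0,0,0]
    - [0,0,-90,0,0,0]
    - [0,0,-130,0,0,0]
    - [0,0,-170,0,0,0]
    - [0,0,-200,0,0,0]
    - [0,0,-200,0,0,0]
    - [0,0,-200,0,0,0]
  grip: 50

```text
time: 19.85
ee_pos: [0.4178, 0.157, 0.289]
eef_rot: [0.001, 0.03, 1.0, 0.0]
contact_force: [0.2, 0.7, 0.3]
grip_width: 0.0499
```

```bash
python3 - <<'E'
from station import env; import cv2, pickle
from h import *
s=env.state(); print(s["time"],s["grip_width"],w2j(s["ee_pos"]),s["contact_force"])
pickle.dump(env.camera_info("wrist"),open("t_w.pkl","wb"))
im=env.get_image("wrist"); cv2.imwrite("pics/t_w.png",im)
im=env.get_image("side"); cv2.imwrite("pics/t_s.png",cv2.resize(im[180:335,205:365],None,fx=3.75,fy=3.75,interpolation=cv2.INTER_CUBIC))
im=env.get_image("scene"); cv2.imwrite("pics/t_c.png",cv2.resize(im[160:260,240:370],None,fx=6,fy=6,interpolation=cv2.INTER_CUBIC))
E
```

```text
19.85 0.04991373872534693 [-64.19587884  -1.92024557 288.97824034] [0.18818225 0.66011404 0.29889313]
```

View pics/t_w.png

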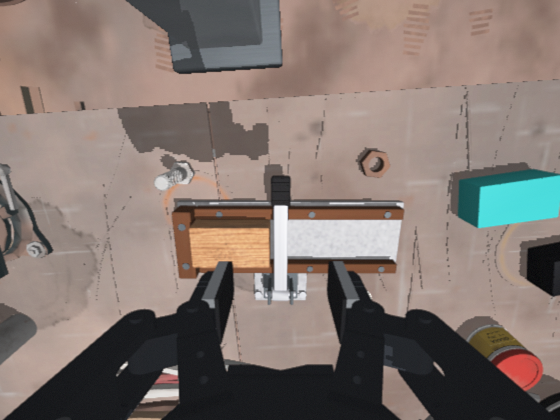

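View pics/t_s.png

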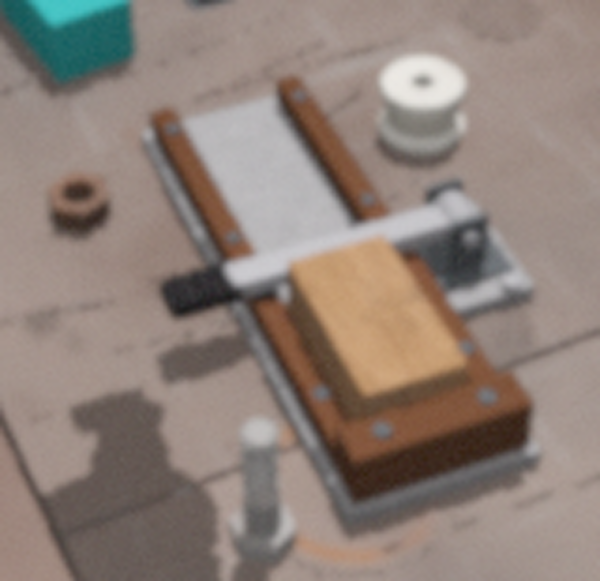

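View pics/t_c.png

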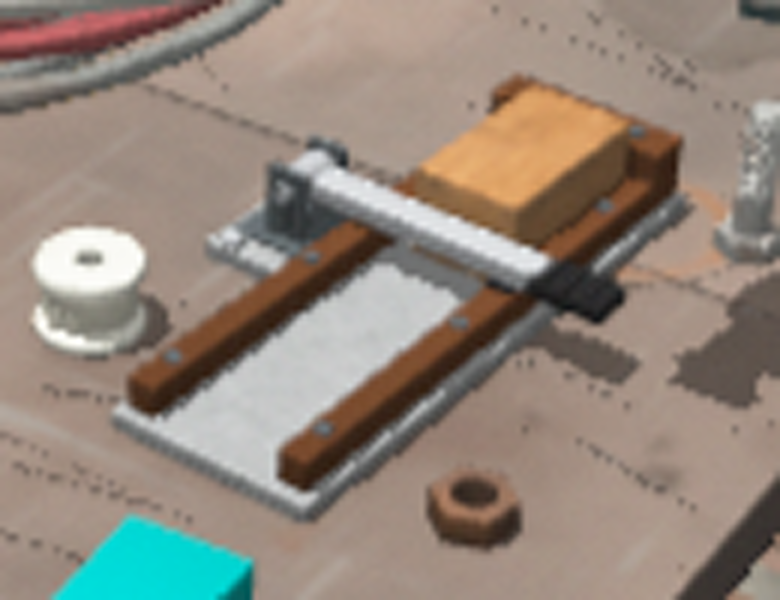

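```bash
python3 - <<'E'
import cv2,pickle
from h import *
W=pickle.load(open("t_w.pkl","rb"))
im=cv2.imread("pics/t_w.png")[190:310,165:325]; cv2.imwrite("pics/u.png",cv2.resize(im,None,fx=5,fy=5,interpolation=cv2.INTER_CUBIC))
for y in (-105,-100,-15): print(y,[((proj(W,j2w([x,y,z]))-[165,190])*5).round(0) for x,z in ((0,51),(0,39))])
E
```

```text
-105 [array([128., 309.]), array([143., 287.])]
-100 [array([150., 309.]), array([164., 287.])]
-15 [array([521., 308.]), array([523., 287.])]
```

View pics/u.png

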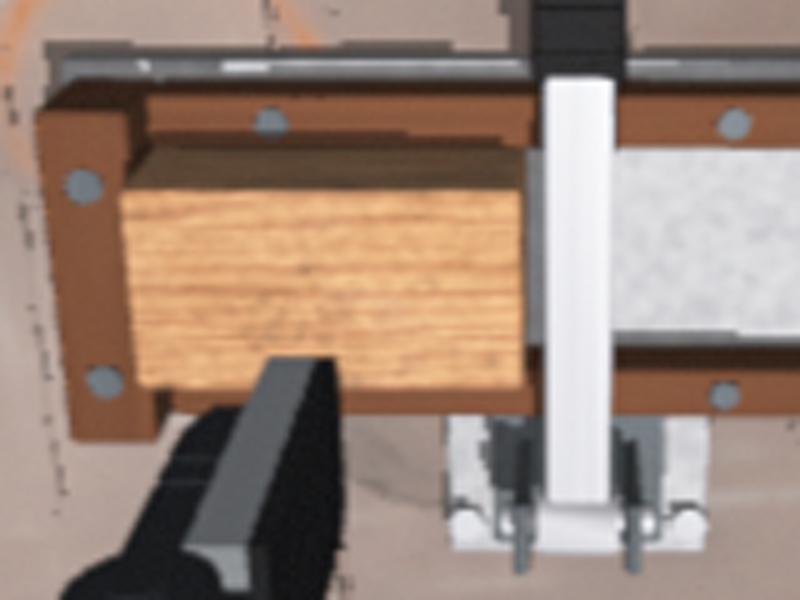

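The crop shows the block's edges at u≈131 and 523. Predicted positions for fully home are 128 and 521 (about 4.3 px per mm), so the block is home within about 0.6 mm. The lever lies straight across both rails.

```bash
python3 -c "
from station import env
print(env.hand_in()); print(env.state()['time'])"
```

```text
the job is handed in; nothing more can be done
None
the job is handed in; nothing more can be done
```

The block is locked in the jig and the job is handed in. The arm's clock read about 20 s, against the 67 s limit.

**What I did:** I pinched the lever's pad, swung the lever up to about 1.5 rad and let go. I then pushed the block along the channel with closed fingers until it stopped against the end stop, where the push rose to 16 N with almost no further movement. Then I swung the lever down until it stopped, released it and lifted clear.

**Last checks:**
- **Block:** the final wrist picture puts both its ends within about 0.6 mm of the fully home position.
- **Lever:** the pad looks the same as at the start in the side and scene views, level across both rails, judged by eye.
- **Bystanders:** the bolt, nut and reel look unmoved, again by eye, and the arm never went near the look-alikes.
- **Gripper:** it was open, about 20 cm above the lever, and the force reading was near zero.

**Disagreements:**
- An earlier side-view estimate put the block's edges 2 to 9 mm from where the final check has them. I put that down to hand-picked blurry pixels and relied on the push force and the final wrist picture.
- The wrist force peaked near 44 N while I pressed the lever onto its stop with the fingertips. That is well under the 120 N wrist limit, and the 40 N limit covers the arm and gripper body, which touched nothing.

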